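# Turn the take-up reel to its threading position

### The arm

A 6-joint arm with a two-finger parallel gripper is mounted at the origin on the work surface; the furniture and walls round the work are solid. World frame = base frame: x ahead of the robot, y to its left, z up, the work surface at z = 0. Lengths are in m, angles in rad, forces in N, time in s.
With the tool pointing down it reaches from about 0.25 to 0.8 m from the base axis. Payload 3.9 kg.
Tool frame: the origin (TCP) lies on the mounting face of the last link; the fingertips stand 173 mm ahead of it and the grasp point (between the pads) lies 155 mm ahead of it (ctrl.tips_ahead is the distance from the TCP to the fingertips, in m); z points along the fingers, y is the line along which they close (so a half turn about z gives the same grasp; the last joint's range is limited). The gripper opens to 85 mm and grips with 20 to 120 N. Pads are 22 mm wide; open, the fingers measure 114 mm over their backs; the gripper's body (76 mm by 85 mm) begins 54 mm behind the grasp point. The pads swing forward as they close: fully open they stand 13 mm farther back than shut.
Start: joints at [-1.121, 0.26, -0.138, 1.173, 0, 1.571], TCP at [0.228, -0.473, 0.405] pointing down, gripper open.
Joint ranges: [-2.78, 2.78], [-0.83, 1.72], [-1.28, 1.37], [-1.9, 2.12], [-1.57, 1.48], [-3.14, 3.14]. Speed limits (rad/s): [2.57, 2.57, 3.14, 3.14, 3.14, 3.14].

### API

Orientations are given as a unit quaternion [x, y, z, w].
In Python, from workcell import ctrl, eyes gives the robot as it stands. The module is installed in compiled form; this text tells all that it offers.
- The arm moves only by the tool step_arm, never from a script. Its argument "deltas" is a list of rows, each a list of 6 numbers: the shift along the tool's x, y, z as a fraction of full scale, then the turn, a rotation vector about the tool's x, y, z as a fraction of full scale. A call has 1 to 10 rows; each row shifts and turns the commanded pose from where the row before left it, along the tool's axes as they then stand; what a row does not reach is not made up. Full scale, the value 1, is 50 mm for a shift and pi rad for a turn. A row lasts 1/10 s, in which the tool goes at most 50 mm and 8.59 degrees, less where a joint would pass 70% of its speed; a pose out of reach is approached as far as the arm can. A call with a number of a shift or a turn outside -1 to 1 is refused whole. A call with a gripper value outside its range is refused whole. "fingers" is the opening, from 0 (shut) to 1 (fully open), set as the call begins (left out, the last holds). The fingers move at their own pace and stop on an object; "newtons" is the grip in N (left out, the last holds). Time passes only in rows, so rows that do not move let the fingers close. It gives the time, the measured TCP pose, the force, the opening and the grip force at its end, in the units of the state.
- ctrl.get_state(): the state, without advancing time (a new reading comes with each control period).
- eyes.get_image(name): name is "scene" or "top" or "wrist"; returns (picture, depth): 384x512x3 uint8, blue, green, red; 384x512 float32, m along the optical axis (not along the pixel's ray), 0 where there is no reading.
- eyes.camera_info(name): a dict with "vertical_fov" (degrees; the focal length in pixels is half the picture's height over the tangent of half this angle, whatever the lens; pixels are square), "cx", "cy" (the principal point, pixels), "dist_coeffs" ([k1, k2, p1, p2, k3] as OpenCV has them; the pictures are not rectified), "extrinsics" (4x4, takes a point from camera to world coordinates). Camera axes: x right, y down, z forward; pixel columns grow to the right and rows downward; lengths in m; the calibration is good to about 2 mm. A picture is of the moment at which its call begins: read the wrist's pose just before it. camera_info takes no time and is no camera call; for the wrist camera it gives the pose at the moment of the call.
- ctrl.finish_job(): hands the job in; it is judged then, once.
Trained networks look in the newest picture that a camera, given by its name, has taken for a name from the list of things; names that differ only in an ending like _2 or _b are one class to them, and where a whole thing is asked for, a point or a joint stands for the part that bears it (a point fixed in the world has none). Each returns a list of dicts, best first, with "p" (0 to 1); they miss things now and then, are a little off and sometimes report something else, mostly with a low value. They report only what shows in the picture. A call takes as long as a camera call.
- eyes.silhouettes(camera, target): "region" (384x512 bool, what is visible of it) and "at" ([column, row] in pixels, amid what is visible of it).
- eyes.tip_of(camera, target): "at" ([column, row] in pixels: a listed point, or the origin of a listed thing).
The state is a dict: "time": time; "q": joint angles; "joint_vel": joint speeds; "joint_torque": joint torques, N m; "eef_pos": TCP position; "orientation": TCP orientation; "contact_force": force on the tool from outside, world axes, zero at the start; "moment": the same for the moment, N m; "width": finger opening in m; "grasp_force": force on a finger pad.
Only numpy, scipy, OpenCV 4.12 (cv2) and the standard library are available. Lean on these libraries where they do the work, as an engineer would, in place of code of your own. Each camera call takes 0.05 s, during which the arm holds its last target. There are 200 camera calls.

### The job

The hand winder's take-up reel must be brought to its threading position: push its yellow spokes one after another, through the opening above the grey cover, until the green tape clip on the reel's rim points straight up the slope at the very top, in line with the white pointer. Push gently with the fingertips without gripping the reel, keep off the green clip, which bends easily, leave the other things on the bench where they stand, and finish clear of the reel.

Things in the scene. Friction and masses are not known exactly. Their poses are not given: they have to be found in the camera images.
- winder: hand winder for component tape, fixed to the bench: blue base plate 170 x 180 x 14 mm, reel on top, leaning back. Origin on the bench surface straight below the reel's centre; x points away from the operator (the way the slope rises), y to the operator's left, z up. At least 40 mm is free behind the spokes in the open part above the cover.
- reel_center (a point): centre of the reel, on its axle in the mid plane of the spokes, 125 mm above the bench; axes as winder. The reel's plane rises toward +x at 0.61 rad (35 deg) from level: up the slope is (0.820, 0, 0.573), the face normal (-0.573, 0, 0.820). A fixed nut on the axle, radius 16 mm, ends 35 mm in front of this point.
- reel (a joint): turn of the reel, rad: 0 (or a whole turn, 6.283) when the green clip is straight up the slope at the pointer; grows counter-clockwise as seen by the operator, so the clip goes from the top towards winder +y. Turns both ways; stiff bearing (0.12 N m friction), stays where it is left, no spring, no coasting. Starts between 2.2 and 4.08.
- clip_tip (a point): outer end of the green tape clip on the outside of the black rim (rim inner radius 105 mm, outer 120 mm, 16 mm thick). The clip is 16 to 20 mm wide and sticks out to radius 142 mm, where this point is. It turns with the reel and is not to be pushed.
- pointer (a point): fixed point where the clip's outer end lies when the clip is straight up: 142 mm up the slope from the reel's centre. The white pointer, 8 mm wide, begins 10 mm farther up the slope
- nozzle_block: drilled aluminium nozzle block, 32 x 90 x 22 mm, loose bystander; origin under its centre
- vial_red: vial with red cap, 27 mm across, 56 mm high, loose bystander; origin under its centre
- loupe: black eye loupe, 37 mm across, 35 mm high, loose bystander; origin under its centre
- weight_100: brass weight, 22 mm across, 38 mm high, loose bystander; origin under its centre
- tweezers: steel tweezers 126 mm long lying on the bench, loose bystander
- esd_brush: black brush 130 mm long lying on the bench, loose bystander
- cover_edge (a point): middle of the straight upper edge of the fixed grey cover plate (232 mm wide, reaching 105 mm down the slope from the axle, 4 mm thick, parallel to the reel): 34 mm up the slope from the axle and 20 mm in front of the reel's mid plane. The cover hides the reel below this edge; only the part above is open to fingers.
- spokes (a point): five yellow round spokes, 10 mm thick, in the mid plane, from the black hub (radius 22 mm) to the rim's inside (radius 105 mm), 72 deg apart; the clip sits midway between two: spokes at joint value + 36, 108, 180, 252, 324 deg, counted from the top in the joint's sense. Origin at the reel's centre, x toward the clip, z along the face normal
- vial_white: vial with white cap, 25 mm across, 51 mm high, loose bystander; origin under its centre

How it is judged:
On the way:
1. the reel is turned by a fingertip pushing on a spoke, with the clip still well away from the pointer ((contact force between the fingers and reel_c0 above 0.3 N or contact force between the fingers and reel_c1 above 0.3 N or contact force between the fingers and reel_c2 above 0.3 N or contact force between the fingers and reel_c3 above 0.3 N or contact force between the fingers and reel_c4 above 0.3 N) and distance between clip_tip and pointer above 0.03 m), for 0.1 s.
At the end, for the whole second after the job is handed in: The reel is at rest with the clip's outer end within 12.5 mm (5 degrees) of its place straight up the slope under the pointer (distance between clip_tip and pointer below 0.0125 m and velocity of joint reel between -0.05 and 0.05 rad/s); the robot touches nothing.
It fails at once if the green clip was pushed (over 2 N) (contact force between any of the fingers, the arm and reel_c5 above 2 N or contact force between any of the fingers, the arm and reel_c6 above 2 N).
It fails at once if the spokes were pushed hard or gripped (over 25 N) (contact force between the fingers and reel_c0 above 25 N or contact force between the fingers and reel_c1 above 25 N or contact force between the fingers and reel_c2 above 25 N or contact force between the fingers and reel_c3 above 25 N or contact force between the fingers and reel_c4 above 25 N).
It fails at once if a bystander was moved by more than 20 mm or lifted (distance of any of nozzle_block, vial_red, loupe, weight_100, vial_white, tweezers, esd_brush from where it was at the start of the episode above 0.02 m).
It also fails if it takes over 67 s, if anything falls off the work surface, if the arm or the gripper's body presses on something with over 40 N, if the wrist force passes 120 N, or if a joint passes its speed limit or range.

## Working session

There is one attempt and no reset: what is moved stays moved. The work goes in short steps, Python scripts to look and compute and a tool call to move; the robot and the scene stay as the last step left them, time stands still between calls to the robot, and variables do not carry over. Pictures are saved under pics/ and viewed, at most 10 in all, crops included, and the job is handed in when it is done.

Besides the shell and the picture viewer there is one more tool, called after "Request:" in YAML: its name, and indented under it one key for each argument. step_arm: Moves the arm, as the interface text tells. Its arguments: {"type":"object","properties":{"deltas":{"type":"array"},"fingers":{"type":"number"},"newtons":{"type":"number"}},"required":["deltas"]}

```bash
mkdir -p pics
cat > h.py <<'E'
import numpy as np, cv2
from scipy.spatial.transform import Rotation as R
from workcell import ctrl, eyes
def K(n):
    i=eyes.camera_info(n); f=192/np.tan(np.radians(i['vertical_fov'])/2)
    return np.array([[f,0,i['cx']],[0,f,i['cy']],[0,0,1.]]),np.array(i['dist_coeffs'],float),np.array(i['extrinsics'])
def ray(n,px):
    k,d,T=K(n); u=cv2.undistortPoints(np.array([[px]],float),k,d)[0,0]
    return T[:3,3],T[:3,:3]@np.array([u[0],u[1],1])
def at_depth(n,px,z): o,r=ray(n,px); return o+r*z
def at_plane(n,px,p,nn): o,r=ray(n,px); return o+r*(((p-o)@nn)/(r@nn))
def proj(n,P):
    k,d,T=K(n); Q=(np.atleast_2d(P)-T[:3,3])@T[:3,:3]
    return cv2.projectPoints(Q,np.zeros(3),np.zeros(3),k,d)[0][:,0]
E
python3 - <<'E'
from h import *
np.set_printoptions(precision=4,suppress=True)
s=ctrl.get_state(); print(s['time'],s['eef_pos'],s['orientation'],s['width'],ctrl.tips_ahead)
ims=[]
for n in ('scene','top'):
    im,dp=eyes.get_image(n); ims.append(im); np.save(f'd_{n}.npy',dp); cv2.imwrite(f'im_{n}.png',im)
    print(n,K(n)[2])
    for t in ('reel_center','winder','clip_tip','pointer','cover_edge','spokes','nozzle_block','vial_red','loupe','weight_100','vial_white','tweezers','esd_brush'):
        r=eyes.tip_of(n,t)[:2]
        for q in r:
            c,w=np.array(q['at']).round().astype(int); z=dp[min(max(w,0),383),min(max(c,0),511)]
            print(t,round(q['p'],2),np.array(q['at']),at_depth(n,q['at'],z) )
cv2.imwrite('pics/a.png',cv2.resize(np.vstack([ims[0],ims[1]]),(448,600)) if 0 else cv2.resize(np.hstack(ims),(800,300)))
cv2.imwrite('pics/s.png',cv2.resize(ims[0],(800,600)));cv2.imwrite('pics/t.png',cv2.resize(ims[1],(800,600)))
E
```

```text
0.0 [ 0.2281 -0.4725  0.4038] [ 0.9748  0.223  -0.0002 -0.001 ] 0.08544117483132356 0.1734
scene [[ 0.4062 -0.5092  0.7588 -0.4855]
 [-0.9137 -0.2151  0.3448 -0.4007]
 [-0.0123 -0.8334 -0.5526  0.833 ]
 [ 0.      0.      0.      1.    ]]
reel_center 0.51 [231.3 242.9] [0.351  0.0445 0.0148]
nozzle_block 0.75 [229.3 242.1] [0.3538 0.0526 0.0129]
vial_red 0.63 [259.7 246.3] [ 0.3691 -0.0393  0.0158]
loupe 0.61 [298.4 261. ] [ 0.3492 -0.1649  0.0212]
weight_100 0.52 [281.7 248.8] [ 0.377  -0.1049  0.0226]
vial_white 0.64 [312.1 249.8] [ 0.4174 -0.1842  0.0133]
tweezers 0.46 [337.9 269.2] [ 0.3819 -0.2709  0.0008]
esd_brush 0.8 [351.7 241.2] [ 0.5028 -0.2812  0.011 ]
top [[ 0.005  -0.9976  0.0695  0.3935]
 [-1.     -0.0046  0.0068  0.0259]
 [-0.0065 -0.0695 -0.9976  1.2248]
 [ 0.      0.      0.      1.    ]]
reel_center 0.6 [167.7 198.3] [0.4589 0.2589 0.1556]
winder 0.95 [177.5 199.9] [0.456  0.2373 0.1394]
pointer 0.92 [131.7 159.9] [0.5784 0.4002 0.0039]
cover_edge 0.92 [161.3 191.6] [0.4789 0.2857 0.1116]
spokes 0.69 [159.2 193. ] [0.4762 0.2943 0.0983]
spokes 0.67 [166.7 198.8] [0.4575 0.2609 0.1577]
nozzle_block 0.69 [250.8 233.5] [0.3709 0.0549 0.0241]
nozzle_block 0.69 [175.8 200.7] [0.4535 0.2401 0.1468]
vial_red 0.49 [287.6 229.4] [ 0.383  -0.0446  0.0544]
loupe 0.43 [327.8 234. ] [ 0.3703 -0.1567  0.0304]
weight_100 0.75 [338.6 211.9] [ 0.4305 -0.1832  0.0513]
weight_100 0.55 [306.9 229.8] [ 0.3817 -0.0998  0.0235]
tweezers 0.41 [365.9 234.8] [ 0.3674 -0.2706 -0.0009]
esd_brush 0.66 [368. 191.] [ 0.4913 -0.2758  0.0071]
```

View pics/s.png

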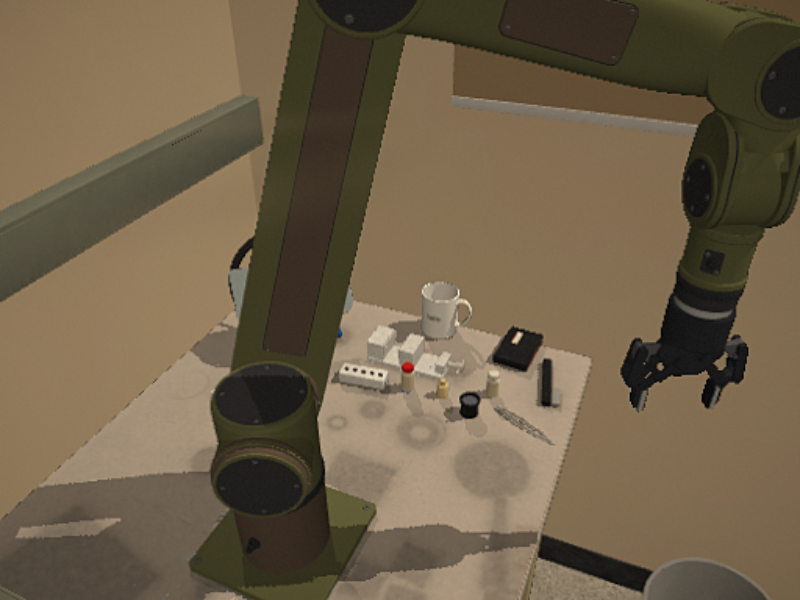

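View pics/t.png

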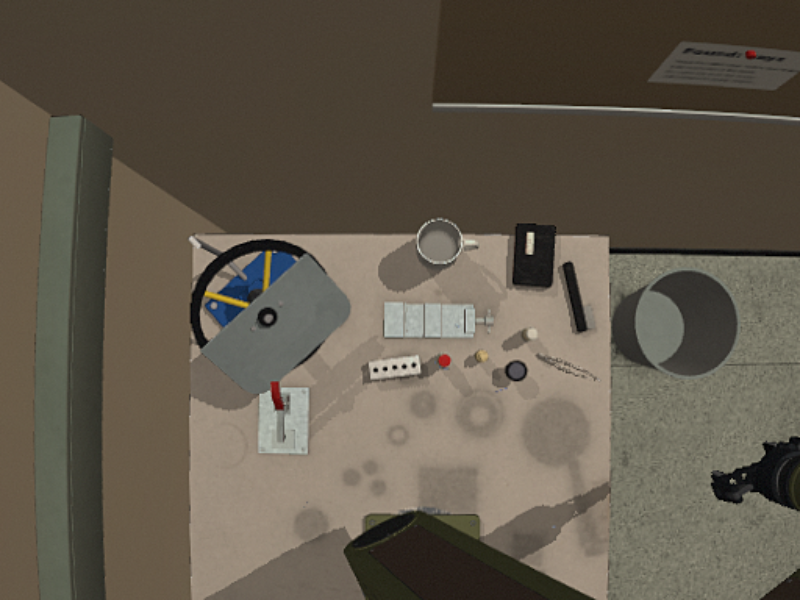

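The top view shows the winder top left: nut at view (267,317), white pointer at (195,241), and two yellow spokes in the opening, ending at about (208,295) and (268,255). The clip is hidden under the cover. The scene view is mostly blocked by the arm. Next I'll fit the winder pose and the reel angle.

```bash
cat >> h.py <<'E'
def frame(w):
    x,y,a=w; X=np.array([np.cos(a),np.sin(a),0]);Y=np.array([-np.sin(a),np.cos(a),0]);Z=np.array([0,0,1.])
    t=np.radians(35); U=np.cos(t)*X+np.sin(t)*Z; N=-np.sin(t)*X+np.cos(t)*Z
    return np.array([x,y,.125]),U,Y,N   # centre, up-slope, left, normal
def pt(w,u,l,n): c,U,Y,N=frame(w); return c+u*U+l*Y+n*N
E
python3 - <<'E'
from h import *
from scipy.optimize import least_squares
np.set_printoptions(precision=4,suppress=True)
im=cv2.imread('im_top.png'); dp=np.load('d_top.npy')
hsv=cv2.cvtColor(im,cv2.COLOR_BGR2HSV)
obs=np.array([[131.7,159.9],[161.3,191.6],[171,203]])
def res(w): return (proj('top',[pt(w,.142,0,0),pt(w,.034,0,.022),pt(w,0,0,.035)])-obs).ravel()
w=least_squares(res,[.46,.26,.7]).x; print(w,res(w))
# depth-based refinement: rim points black, on plane n=8mm, radius 105..120
vs,us=np.mgrid[130:270,110:240]; 
k,d,T=K('top'); u=cv2.undistortPoints(np.stack([us.ravel(),vs.ravel()],1).astype(float)[:,None],k,d)[:,0]
z=dp[vs,us].ravel(); P=(np.c_[u,np.ones(len(u))]*z[:,None])@T[:3,:3].T+T[:3,3]
H=hsv[vs,us].reshape(-1,3)
for it in range(3):
    c,U,Y,N=frame(w); L=np.c_[(P-c)@U,(P-c)@Y,(P-c)@N]; r=np.hypot(L[:,0],L[:,1])
    m=(H[:,2]<70)&(abs(L[:,2]-.008)<.012)&(abs(r-.1125)<.02)&(L[:,0]>.0)
    def res2(v):
        c,U,Y,N=frame(v); q=P[m]-c; rr=np.hypot(q@U,q@Y)
        return np.r_[(rr-.1125)/.004/np.sqrt(m.sum())*5,(q@N-.008)/.003/np.sqrt(m.sum())*5,res(v)]
    w=least_squares(res2,w,loss='soft_l1').x
    print(m.sum(),w,res(w), 'n med',np.median(L[m,2]),'r range',np.percentile(r[m],[2,50,98]))
np.save('w.npy',w)
c,U,Y,N=frame(w)
y=(H[:,0]>18)&(H[:,0]<35)&(H[:,1]>120)&(H[:,2]>90)
# intersect rays with mid plane
o=T[:3,3]; rr=(np.c_[u[y],np.ones(y.sum())])@T[:3,:3].T; Q=o+rr*(((c-o)@N)/(rr@N))[:,None]
a=np.degrees(np.arctan2((Q-c)@Y,(Q-c)@U)); rad=np.hypot((Q-c)@Y,(Q-c)@U); g=(rad<.106)&(rad>.03)
print(np.histogram(a[g],bins=np.arange(-180,181,6)))
for lo,hi in((-90,0),(0,90)):
    s=g&(a>lo)&(a<hi)
    if s.sum()>5: print(s.sum(),np.median(a[s]),rad[s].min(),rad[s].max())
# residual model check on spokes
out=cv2.resize(im[120:280,90:260],None,fx=3.5,fy=3.5,interpolation=cv2.INTER_CUBIC)
def ln(pp,col):
    q=((proj('top',pp)-[90,120]+.5)*3.5).astype(int); cv2.polylines(out,[q[:,None]],False,col,1)
th=np.linspace(0,2*np.pi,90)
for R_ in(.105,.12): ln([pt(w,R_*np.cos(t),R_*np.sin(t),.008) for t in th],(0,0,255))
ln([pt(w,.034,-.116,.022),pt(w,.034,.116,.022)],(0,255,0)); ln([pt(w,.105,0,0),pt(w,.152,0,0)],(255,0,255))
ln([pt(w,.016*np.cos(t),.016*np.sin(t),.035) for t in th],(0,255,255))
cv2.imwrite('pics/fit.png',out)
# obstacle: max height near the open side
B=(P-c); print('depth>0',(z>0).mean())
E
```

```text
[0.462  0.2631 0.7183] [-0.6064 -0.7703  0.2634  0.6018  0.3454  0.1762]
700 [0.4616 0.263  0.7314] [-1.0481 -0.1634  0.2367  0.8399  0.4589  0.2911] n med 0.008815463692012353 r range [0.1046 0.1126 0.1191]
698 [0.4616 0.263  0.7321] [-1.0641 -0.1416  0.2417  0.8429  0.471   0.2877] n med 0.008617747037496475 r range [0.1049 0.1128 0.1194]
698 [0.4616 0.263  0.7321] [-1.0641 -0.1416  0.2417  0.8429  0.471   0.2877] n med 0.008634177153881883 r range [0.1049 0.1128 0.1194]
(array([ 0,  0,  0,  0,  0,  0,  0,  0,  0,  0,  0,  0,  0,  0,  0,  0,  0,
        0,  0,  0,  0,  7, 64, 19,  0,  0,  0,  0,  0,  0,  0,  0,  0,  6,
       68, 34,  1,  0,  0,  0,  0,  0,  0,  0,  0,  0,  0,  0,  0,  0,  0,
        0,  0,  0,  0,  0,  0,  0,  0,  0]), array([-180, -174, -168, -162, -156, -150, -144, -138, -132, -126, -120,
       -114, -108, -102,  -96,  -90,  -84,  -78,  -72,  -66,  -60,  -54,
        -48,  -42,  -36,  -30,  -24,  -18,  -12,   -6,    0,    6,   12,
         18,   24,   30,   36,   42,   48,   54,   60,   66,   72,   78,
         84,   90,   96,  102,  108,  114,  120,  126,  132,  138,  144,
        150,  156,  162,  168,  174,  180]))
90 -44.60082204308016 0.03298824750185574 0.10154115081524123
109 28.34012724803679 0.03038001642176526 0.10217345944805824
depth>0 0.996043956043956
```

View pics/fit.png

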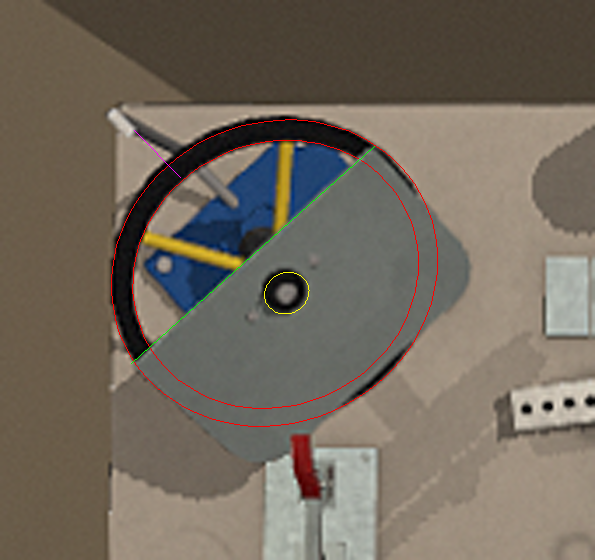

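Run:
```python
from h import *
np.set_printoptions(precision=4,suppress=True)
w=np.load('w.npy'); im=cv2.imread('im_top.png'); out=cv2.resize(im[120:280,90:260],None,fx=4,fy=3.7,interpolation=cv2.INTER_CUBIC)
def ln(pp,col):
    q=((proj('top',pp)-[90,120]+.5)*[4,3.7]).astype(int); cv2.polylines(out,[q[:,None]],False,col,1)
for a,col in((136,(0,255,0)),(208,(255,0,255))):
    a=np.radians(a); e=np.array([np.cos(a),np.sin(a)]); f=np.array([-e[1],e[0]])
    ln([pt(w,*(r*e+s*.009*f),h) for h in(-.008,.008) for r,s in((.12,-1),(.142,-1),(.142,1),(.12,1),(.12,-1))],col)
    print(proj('top',pt(w,*(.142*e),.004)))
ln([pt(w,u,l,.022) for u,l in((.034,-.116),(.034,.116),(-.105,.116),(-.105,-.116),(.034,-.116))],(0,0,255))
cv2.imwrite('pics/clip.png',out)
hsv=cv2.cvtColor(im,cv2.COLOR_BGR2HSV); g=(hsv[...,0]>40)&(hsv[...,0]<85)&(hsv[...,1]>90)
print(np.argwhere(g[120:280,90:260])[:20]+[120,90], g.sum())
# tool frames now
s=ctrl.get_state(); print(R.from_quat(s['orientation']).as_matrix())
print(frame(w))
# wrist view
i=eyes.camera_info('wrist'); T=np.array(i['extrinsics']); Rt=R.from_quat(s['orientation']).as_matrix()
print('cam in tool',Rt.T@(T[:3,3]-s['eef_pos']),Rt.T@T[:3,:3],i['vertical_fov'])
```

```text
[[166.5009 247.803 ]]
[[217.8567 212.2461]]
[[154 162]
 [155 159]
 [160 192]
 [191 123]
 [206 167]
 [221 129]] 50
[[ 0.9005  0.4348  0.    ]
 [ 0.4348 -0.9005 -0.    ]
 [ 0.      0.     -1.    ]]
(array([0.4616, 0.263 , 0.125 ]), array([0.6093, 0.5475, 0.5736]), array([-0.6684,  0.7438,  0.    ]), array([-0.4266, -0.3834,  0.8192]))
cam in tool [0.0758 0.     0.0312] [[ 0.0012 -0.9561 -0.293 ]
 [ 1.      0.0014 -0.0002]
 [ 0.0006 -0.293   0.9561]] 71.75581855798936
```

View pics/clip.png

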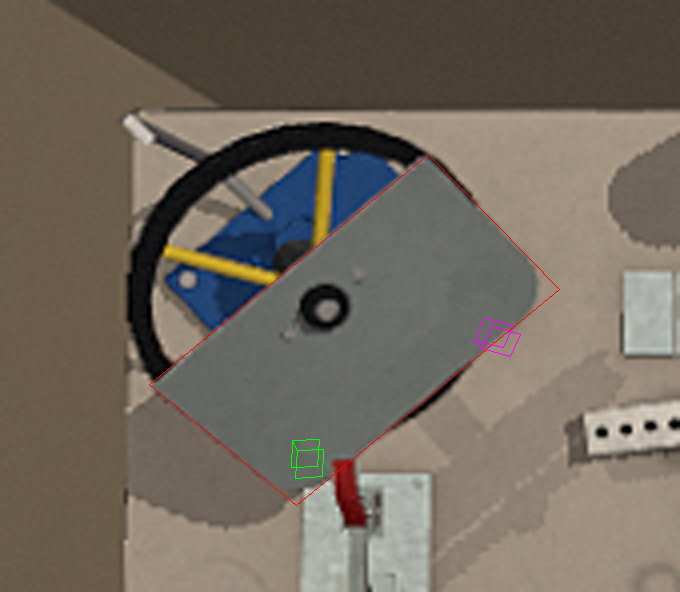

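The fit is good and the two visible spokes sit at about +28° and −44.6°. That leaves 136° or 208° for the joint. At 208° the clip would show below the cover's lower edge, and nothing green is there, so I take about 136° (2.37 rad). The plan is two clockwise pushes of 68° each.

```bash
cat >> h.py <<'E'
np.set_printoptions(precision=4,suppress=True)
def tool_rot(w,ang):  # tool z=-N, x along reel direction at angle ang(deg), y = push (clockwise)
    c,U,Y,N=frame(w); a=np.radians(ang); X=np.cos(a)*U+np.sin(a)*Y; return np.c_[X,np.cross(-N,X),-N]
def pose(w,spoke,s,d,tip,ang=None,off=0.1734):
    a=np.radians(spoke); u=s*np.cos(a)-d*np.sin(a); l=s*np.sin(a)+d*np.cos(a)
    return pt(w,u,l,-tip)+off*frame(w)[3], tool_rot(w,spoke if ang is None else ang)
def cur(): s=ctrl.get_state(); return np.array(s['eef_pos']),R.from_quat(s['orientation']).as_matrix(),s
def rows(P,Q,n):  # n body-frame rows from current pose to P,Q
    p,M,_=cur(); rv=R.from_matrix(M.T@Q).as_rotvec(); out=[]
    dr=R.from_rotvec(rv/n)
    for i in range(n):
        out.append(list(np.round(np.r_[M.T@((P-p)/n)/.05,rv/n/np.pi],3))); M=M@dr.as_matrix()
    return np.array(out)
def local(w):  # tip in reel coordinates
    p,M,s=cur(); c,U,Y,N=frame(w); t=p+M[:,2]*.1734-c
    return dict(u=t@U,l=t@Y,n=t@N,ang=np.degrees(np.arctan2(M[:,0]@Y,M[:,0]@U)),tilt=np.degrees(np.arccos(-M[:,2]@N)))
E
python3 - <<'E'
from h import *
w=np.load('w.npy'); dp=np.load('d_top.npy')
for a,b in((160,260),(170,250)):
    pass
k,d,T=K('top'); vs,us=np.mgrid[240:295,150:210]; u=cv2.undistortPoints(np.stack([us.ravel(),vs.ravel()],1).astype(float)[:,None],k,d)[:,0]
P=(np.c_[u,np.ones(len(u))]*dp[vs,us].ravel()[:,None])@T[:3,:3].T+T[:3,3]; i=P[:,2].argsort()[-300::60]; print('clamp',P[i])
P1,Q1=pose(w,28.2,.077,.026,-.10); print(P1); print(Q1)
p,M,s=cur(); print(np.degrees(R.from_matrix(M.T@Q1).magnitude()), np.linalg.norm(P1-p))
way=np.array([.36,-.10,.46]); print(rows(way,M,10)[0]); 
rv=R.from_matrix(M.T@Q1).as_rotvec(); print(rv/np.pi)
print(M.T@(P1-way)/.05)
E
```

```text
clamp [[0.3349 0.263  0.0874]
 [0.3536 0.2542 0.0924]
 [0.3245 0.2903 0.0959]
 [0.3406 0.2787 0.1011]
 [0.351  0.2932 0.1075]]
[0.3392 0.2327 0.3808]
[[ 0.2211  0.877   0.4266]
 [ 0.834  -0.3967  0.3834]
 [ 0.5055  0.271  -0.8192]]
55.96273475787343 0.7145331963875662
[ 0.561 -0.557 -0.111  0.     0.     0.   ]
[-0.0209  0.1982 -0.2387]
[ 2.5178 -6.1731  1.5832]
```

Request:
step_arm:
  deltas:
    - [0.56,-0.56,-0.11,0,0,0]
    - [0.56,-0.56,-0.11,0,0,0]
    - [0.56,-0.56,-0.11,0,0,0]
    - [0.56,-0.56,-0.11,0,0,0]
    - [0.56,-0.56,-0.11,0,0,0]
    - [0.56,-0.56,-0.11,0,0,0]
    - [0.56,-0.56,-0.11,0,0,0]
    - [0.56,-0.56,-0.11,0,0,0]
    - [0.56,-0.56,-0.11,0,0,0]
    - [0.56,-0.56,-0.11,0,0,0]
  fingers: 0

```text
time: 2.4
eef_pos: [0.3588, -0.0973, 0.4602]
orientation: [0.975, 0.223, 0.0, 0.0]
contact_force: [0.3, 0.5, -0.1]
width: 0.0
grasp_force: 0.0
```

Request:
step_arm:
  deltas:
    - [0,0,0,-0.0026,0.0248,-0.0298]
    - [0,0,0,-0.0026,0.0248,-0.0298]
    - [0,0,0,-0.0026,0.0248,-0.0298]
    - [0,0,0,-0.0026,0.0248,-0.0298]
    - [0,0,0,-0.0026,0.0248,-0.0298]
    - [0,0,0,-0.0026,0.0248,-0.0298]
    - [0,0,0,-0.0026,0.0248,-0.0298]
    - [0,0,0,-0.0026,0.0248,-0.0298]

```text
time: 3.2
eef_pos: [0.3583, -0.0988, 0.46]
orientation: [0.779, 0.549, 0.3, -0.036]
contact_force: [-0.4, -0.3, -0.1]
width: 0.0001
grasp_force: 0.0
```

Run:
```python
from h import *
w=np.load('w.npy'); p,M,s=cur(); print(s['time'],p,s['q'],s['width'],ctrl.tips_ahead)
P1,Q1=pose(w,28.2,.077,.026,-.10)
print(rows(P1,Q1,10))
```

```text
3.2 [ 0.3583 -0.0988  0.46  ] [-0.4845 -0.1357 -0.5048  0.9617  0.5716  1.5   ] 0.00014474382738450045 0.1734
[[ 0.464 -0.339  0.368  0.    -0.     0.   ]
 [ 0.464 -0.339  0.368  0.    -0.     0.   ]
 [ 0.464 -0.339  0.368  0.    -0.     0.   ]
 [ 0.464 -0.339  0.368  0.    -0.     0.   ]
 [ 0.464 -0.339  0.368  0.    -0.     0.   ]
 [ 0.464 -0.339  0.368  0.    -0.     0.   ]
 [ 0.464 -0.339  0.368  0.    -0.     0.   ]
 [ 0.464 -0.339  0.368  0.    -0.     0.   ]
 [ 0.464 -0.339  0.368  0.    -0.     0.   ]
 [ 0.464 -0.339  0.368  0.    -0.     0.   ]]
```

Request:
step_arm:
  deltas:
    - [0.464,-0.339,0.368,0,0,0]
    - [0.464,-0.339,0.368,0,0,0]
    - [0.464,-0.339,0.368,0,0,0]
    - [0.464,-0.339,0.368,0,0,0]
    - [0.464,-0.339,0.368,0,0,0]
    - [0.464,-0.339,0.368,0,0,0]
    - [0.464,-0.339,0.368,0,0,0]
    - [0.464,-0.339,0.368,0,0,0]
    - [0.464,-0.339,0.368,0,0,0]
    - [0.464,-0.339,0.368,0,0,0]

```text
time: 4.2
eef_pos: [0.3393, 0.2338, 0.3805]
orientation: [0.78, 0.548, 0.299, -0.036]
contact_force: [-0.1, -0.1, -0.7]
width: 0.0003
grasp_force: 0.0
```

Run:
```python
from h import *
w=np.load('w.npy'); p,M,s=cur(); im,dp=eyes.get_image('wrist'); print(s['time'],s['q'],local(w))
for t in('reel_center','pointer','cover_edge','clip_tip'): print(t,[(round(q['p'],2),q['at']) for q in eyes.tip_of('wrist',t)[:2]])
print(proj('wrist',[pt(w,0,0,0),pt(w,.142,0,0),pt(w,.034,0,.022)]))
def ln(pp,col): cv2.polylines(im,[proj('wrist',pp).astype(int)[:,None]],False,col,1)
th=np.linspace(-1.2,1.2,60)
for R_ in(.105,.12): ln([pt(w,R_*np.cos(t),R_*np.sin(t),.008) for t in th],(0,0,255))
ln([pt(w,.034,-.116,.022),pt(w,.034,.116,.022)],(0,255,0))
for a in(28.2,-43.8):
    a=np.radians(a); ln([pt(w,r*np.cos(a),r*np.sin(a),0) for r in(.022,.105)],(255,0,0))
tip=p+M[:,2]*.1734; ln([tip,tip+M[:,2]*.08],(255,0,255))
cv2.imwrite('pics/w1.png',cv2.resize(im,(800,600)))
P1,Q1=pose(w,28.2,.077,.026,.018); print(rows(P1,Q1,8)[[0,-1]])
```

```text
4.2 [ 0.5702 -0.1555 -0.7856  0.3346  0.0928  2.5169] {'u': np.float64(0.057770240900466174), 'l': np.float64(0.06370564835113944), 'n': np.float64(0.09755475289863931), 'ang': np.float64(28.355334740642377), 'tilt': np.float64(0.3671799500001925)}
reel_center [(0.58, [278.6, 265.2])]
pointer [(0.72, [354.4, 140.2])]
cover_edge [(0.79, [303.6, 246.3])]
clip_tip []
[[279.5146 262.3281]
 [357.9557 140.2243]
 [299.8246 247.0285]]
[[ 0.001 -0.001  0.294 -0.     0.    -0.   ]
 [ 0.001 -0.001  0.294 -0.     0.    -0.   ]]
```

View pics/w1.png

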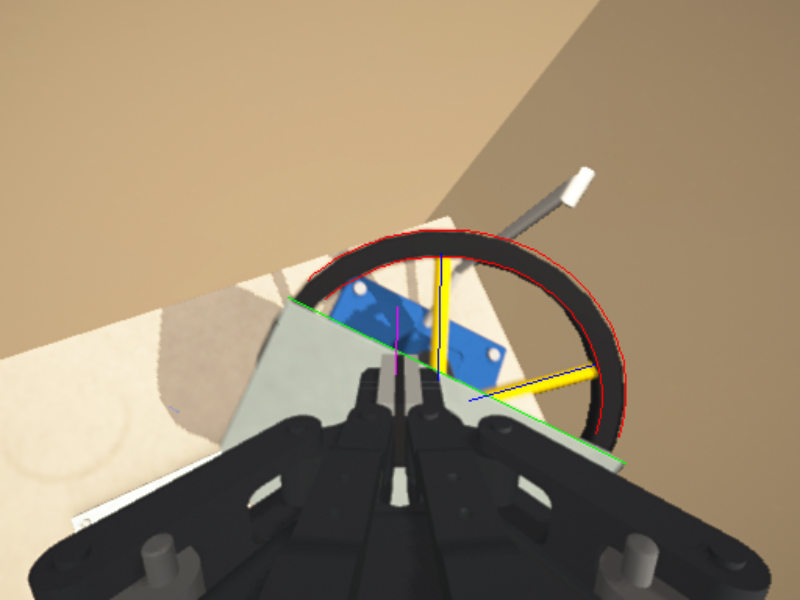

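The wrist view shows the closed fingertips at (400,370) in front of the opening, left of spoke A, which runs from (445,255) to (440,375). The cover edge fits, but the rim overlay is a few mm off, so I'll refine the fit now that the arm has settled.

```bash
cat >> h.py <<'E'
def cloud(n,im,dp,hmin=0):
    vs,us=np.mgrid[0:384:1,0:512:1]; k,d,T=K(n)
    u=cv2.undistortPoints(np.stack([us.ravel(),vs.ravel()],1).astype(float)[:,None],k,d)[:,0]; z=dp.ravel()
    return (np.c_[u,np.ones(len(u))]*z[:,None])@T[:3,:3].T+T[:3,3], cv2.cvtColor(im,cv2.COLOR_BGR2HSV).reshape(-1,3)
def spokes(n,w,im,dp):
    P,H=cloud(n,im,dp); c,U,Y,N=frame(w); o=K(n)[2][:3,3]
    y=(H[:,0]>18)&(H[:,0]<35)&(H[:,1]>120)&(H[:,2]>90)
    r=P[y]-o; Q=o+r*(((c-o)@N)/(r@N))[:,None]-c; a=np.degrees(np.arctan2(Q@Y,Q@U)); rad=np.hypot(Q@Y,Q@U)
    g=(rad<.103)&(rad>.045); out=[]
    a,rad=a[g],rad[g]
    while len(a)>25:
        b=np.bincount(((a+180)/5).astype(int)).argmax()*5-177.5; m=abs(a-b)<12; out.append((round(float(np.median(a[m])),1),int(m.sum()))); a=a[~m]
    return out
E
python3 - <<'E'
from h import *
from scipy.optimize import least_squares
w=np.load('w.npy'); im,dp=eyes.get_image('wrist'); print(local(w))
data=[('wrist',*cloud('wrist',im,dp)),('top',*cloud('top',cv2.imread('im_top.png'),np.load('d_top.npy')))]
def sel(w,P,H):
    c,U,Y,N=frame(w); q=P-c; r=np.hypot(q@U,q@Y)
    return P[(H[:,2]<80)&(abs(q@N-.006)<.014)&(abs(r-.1125)<.022)&(q@U>.04)]
def fit(w,ds):
    for _ in range(4):
        S=[sel(w,P,H) for _,P,H in ds]
        def f(v):
            c,U,Y,N=frame(v); o=[]
            for q in S: q=q-c; o+=[np.maximum(abs(np.hypot(q@U,q@Y)-.1125)-.005,0)/.003/np.sqrt(len(q)), (q@N-.008)/.01/np.sqrt(len(q))]
            for q,n in zip(S,ds): pass
            return np.r_[np.concatenate(o)]
        w=least_squares(f,w,loss='linear').x
    for q in S: q=q-frame(w)[0]; c,U,Y,N=frame(w); print(len(q),np.percentile(np.hypot(q@U,q@Y),[2,50,98]),np.median(q@N))
    return w
for ds in(data[:1],data[1:],data): print([d[0] for d in ds],fit(w,ds))
print('w',spokes('wrist',w,im,dp),'t',spokes('top',w,cv2.imread('im_top.png'),np.load('d_top.npy')))
w2=fit(w,data); np.save('w2.npy',w2)
print('w',spokes('wrist',w2,im,dp),'t',spokes('top',w2,cv2.imread('im_top.png'),np.load('d_top.npy')),local(w2))
for n,P,H in data:
    q=P-frame(w2)[0]; c,U,Y,N=frame(w2); y=(H[:,0]>18)&(H[:,0]<35)&(H[:,1]>120)&(H[:,2]>90)&(np.linalg.norm(q,axis=1)<.105); print(n,'spoke n',np.median(q[y]@N))
E
```

```text
{'u': np.float64(0.055473127985880125), 'l': np.float64(0.05795581187570194), 'n': np.float64(0.09982071493902335), 'ang': np.float64(28.114676853250522), 'tilt': np.float64(0.04006899406623653)}
4804 [0.1053 0.1122 0.1192] 0.007459268410463536
['wrist'] [0.46   0.2638 0.7525]
749 [0.1047 0.1135 0.119 ] 0.008526725301444993
['top'] [0.4613 0.264  0.7596]
4787 [0.1049 0.1119 0.1187] 0.007768834413037219
749 [0.1051 0.1138 0.1194] 0.0082128017136047
['wrist', 'top'] [0.4606 0.2639 0.7563]
w [(27.4, 601), (-44.7, 612)] t [(28.2, 85), (-44.7, 77)]
4787 [0.1049 0.1119 0.1187] 0.007768834413037219
749 [0.1051 0.1138 0.1194] 0.0082128017136047
w [(25.4, 601), (-46.8, 607)] t [(-46.6, 77), (26.1, 85)] {'u': np.float64(0.05667677155428927), 'l': np.float64(0.0569108592116647), 'n': np.float64(0.09897791463910563), 'ang': np.float64(26.974190820264848), 'tilt': np.float64(0.8359669224489922)}
wrist spoke n 0.004016162723049169
top spoke n 0.004978945894624699h.py:43: RuntimeWarning: divide by zero encountered in divide
  r=P[y]-o; Q=o+r*(((c-o)@N)/(r@N))[:,None]-c; a=np.degrees(np.arctan2(Q@Y,Q@U)); rad=np.hypot(Q@Y,Q@U)
h.py:43: RuntimeWarning: invalid value encountered in multiply
  r=P[y]-o; Q=o+r*(((c-o)@N)/(r@N))[:,None]-c; a=np.degrees(np.arctan2(Q@Y,Q@U)); rad=np.hypot(Q@Y,Q@U)
```

Request:
step_arm:
  deltas:
    - [0,0,0.29,0,0,0]
    - [0,0,0.29,0,0,0]
    - [0,0,0.29,0,0,0]
    - [0,0,0.29,0,0,0]
    - [0,0,0.29,0,0,0]
    - [0,0,0.29,0,0,0]
    - [0,0,0.29,0,0,0]
    - [0,0,0.29,0,0,0]
    - [0,0,0,0,0,0]

```text
time: 5.4
eef_pos: [0.3903, 0.2758, 0.2847]
orientation: [0.782, 0.547, 0.298, -0.036]
contact_force: [-0.6, -0.6, -0.3]
width: -0.0
grasp_force: 0.0
```

Run:
```python
from h import *
w=np.load('w2.npy'); w[2]=.742; np.save('w3.npy',w); im,dp=eyes.get_image('wrist'); p,M,s=cur(); print(s['time'],s['contact_force'],local(w))
print(spokes('wrist',w,im,dp), eyes.tip_of('wrist','pointer')[:1], proj('wrist',pt(w,.142,0,0)))
# push arc: tool frame rows; radius about centre
l=local(w); r=np.hypot(l['u'],l['l']); a=np.degrees(np.arctan2(l['l'],l['u'])); print(r,a)
cv2.imwrite('pics/w2.png',cv2.resize(im,(800,600)))
```

```text
5.45 [-0.2087  0.5467  0.8379] {'u': np.float64(0.055707673398861776), 'l': np.float64(0.05527568901165816), 'n': np.float64(-0.016865221583819603), 'ang': np.float64(27.57125623005102), 'tilt': np.float64(0.3999053631139951)}
[(26.5, 1172), (-44.2, 444)] [] [[439.8202 163.7805]]
0.07895202944045498 44.615607995871535h.py:43: RuntimeWarning: divide by zero encountered in divide
  r=P[y]-o; Q=o+r*(((c-o)@N)/(r@N))[:,None]-c; a=np.degrees(np.arctan2(Q@Y,Q@U)); rad=np.hypot(Q@Y,Q@U)
h.py:43: RuntimeWarning: invalid value encountered in multiply
  r=P[y]-o; Q=o+r*(((c-o)@N)/(r@N))[:,None]-c; a=np.degrees(np.arctan2(Q@Y,Q@U)); rad=np.hypot(Q@Y,Q@U)
```

View pics/w2.png

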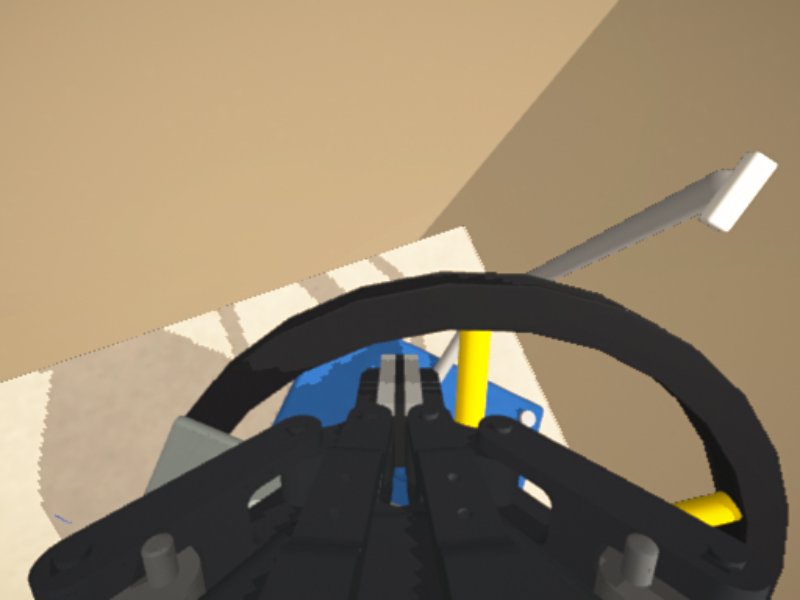

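The fingers are inside the opening, left of spoke A (view 470,375), with no contact force. Starting the first push on a 3°/row arc.

Request:
step_arm:
  deltas:
    - [0.022,0.08,0,0,0,0.0167]
    - [0.022,0.08,0,0,0,0.0167]
    - [0.022,0.08,0,0,0,0.0167]
    - [0.022,0.08,0,0,0,0.0167]
    - [0.022,0.08,0,0,0,0.0167]
    - [0.022,0.08,0,0,0,0.0167]

```text
time: 6.1
eef_pos: [0.4115, 0.2695, 0.2947]
orientation: [0.857, 0.418, 0.289, -0.083]
contact_force: [-0.3, 1.8, -1.5]
width: -0.0001
grasp_force: 0.8
```

```bash
sed -i 's/r=P\[y\]-o; /y\&=dp.ravel()>0; r=P[y]-o; /' h.py
cat > st.py <<'E'
from h import *
w=np.load('w3.npy'); im,dp=eyes.get_image('wrist'); p,M,s=cur(); l=local(w)
print(s['time'],s['contact_force'],{k:round(float(v),4) for k,v in l.items()},'r',np.hypot(l['u'],l['l']),'a',np.degrees(np.arctan2(l['l'],l['u'])))
it,dt=eyes.get_image('top'); cv2.imwrite('im_now.png',it)
print('wrist',spokes('wrist',w,im,dp),'top',spokes('top',w,it,dt))
E
python3 st.py
```

```text
6.15 [-1.2571 -0.601  -0.6795] {'u': 0.0716, 'l': 0.0358, 'n': -0.0157, 'ang': 9.4151, 'tilt': 0.3597} r 0.08002998709062664 a 26.556960627406347
wrist [(12.6, 1032), (-57.7, 661)] top [(-59.5, 71), (12.7, 35)]
```

Request:
step_arm:
  deltas:
    - [0.022,0.08,0,0,0,0.0167]
    - [0.022,0.08,0,0,0,0.0167]
    - [0.022,0.08,0,0,0,0.0167]
    - [0.022,0.08,0,0,0,0.0167]
    - [0.022,0.08,0,0,0,0.0167]
    - [0.022,0.08,0,0,0,0.0167]
    - [0.022,0.08,0,0,0,0.0167]
    - [0.022,0.08,0,0,0,0.0167]
    - [0.022,0.08,0,0,0,0.0167]

```text
time: 7.1
eef_pos: [0.4511, 0.2279, 0.2998]
orientation: [0.927, 0.223, 0.26, -0.153]
contact_force: [-0.9, 2.9, -1.7]
width: 0.0002
grasp_force: 1.2
```

```bash
python3 st.py
```

```text
7.15 [ 1.5552 -0.7081  0.0158] {'u': 0.0745, 'l': -0.0205, 'n': -0.0121, 'ang': -15.8864, 'tilt': 0.5954} r 0.07723252512499029 a -15.363721168759549
wrist [(-29.5, 955), (43.0, 553)] top [(41.6, 46), (-30.9, 35)]
```

Request:
step_arm:
  deltas:
    - [0,0,0,0,0,0]

```text
time: 7.3
eef_pos: [0.4516, 0.2273, 0.2995]
orientation: [0.927, 0.222, 0.261, -0.151]
contact_force: [-0.7, 0.5, -0.3]
width: -0.0003
grasp_force: 0.0
```

```bash
python3 st.py; python3 -c "
from workcell import ctrl
print(ctrl.get_state()['q'])"
```

```text
7.35 [ 0.1425  0.4695 -0.3618] {'u': 0.0745, 'l': -0.0186, 'n': -0.0126, 'ang': -15.7415, 'tilt': 0.6368} r 0.07674954576539417 a -14.016181431218262
wrist [(-30.9, 1015), (41.2, 635)] top [(41.6, 39), (-30.9, 33)]
[ 0.4098281   0.12041625 -0.76591371  0.10244469  0.19938654  3.14025298]
```

The last joint has reached its limit (q6 = 3.14), so the IK drifted along the arc. I'll push spoke A about 12° more while turning the wrist back, then retract.

Request:
step_arm:
  deltas:
    - [0,0.06,0.02,0,0,-0.0167]
    - [-0.006,0.08,0.02,0,0,-0.0167]
    - [-0.01,0.08,0.02,0,0,-0.0167]
    - [-0.014,0.08,0.02,0,0,-0.0167]

```text
time: 7.8
eef_pos: [0.4597, 0.217, 0.2932]
orientation: [0.898, 0.32, 0.274, -0.124]
contact_force: [-2.2, 0.8, 0.1]
width: 0.0002
grasp_force: 0.9
```

```bash
python3 st.py; python3 -c "
from workcell import ctrl
print(ctrl.get_state()['q'])"
```

```text
7.85 [-0.3599  0.4829  0.5639] {'u': 0.0698, 'l': -0.0322, 'n': -0.0172, 'ang': -3.4894, 'tilt': 0.7406} r 0.07684298639610242 a -24.779048788458972
wrist [(32.8, 1611), (-39.2, 901)] top [(33.0, 54)]
[ 0.37762027  0.13610802 -0.76626584  0.09290335  0.21796024  2.90272779]
```

Request:
step_arm:
  deltas:
    - [-0.025,0.055,0,0,0,0]
    - [-0.025,0.055,0,0,0,0]
    - [-0.025,0.055,0,0,0,0]
    - [0,-0.06,0,0,0,0]
    - [0,-0.06,0,0,0,0]
    - [0,0,-0.3,0,0,0]
    - [0,0,-0.4,0,0,0]
    - [0,0,-0.4,0,0,0]
    - [0,0,-0.4,0,0,0]
    - [0,0,-0.4,0,0,0]

```text
time: 8.9
eef_pos: [0.4196, 0.1747, 0.3694]
orientation: [0.899, 0.318, 0.274, -0.123]
contact_force: [-0.3, -0.5, 0.8]
width: -0.0001
grasp_force: 0.0
```

```bash
python3 st.py
python3 - <<'E'
from h import *
w=np.load('w3.npy'); print(cur()[2]['q'])
P,Q=pose(w,29,.077,.026,-.07,ang=100); p,M,_=cur()
print(R.from_matrix(M.T@Q).as_rotvec()/np.pi, M.T@(P-p)/.05, Q.T@(P-p)/.05)
print([ (q['p'],q['at']) for q in eyes.tip_of('top','clip_tip')])
E
```

```text
8.95 [-0.9827  0.5646  1.8071] {'u': 0.0678, 'l': -0.0365, 'n': 0.081, 'ang': -3.7292, 'tilt': 0.5889} r 0.0770009331625916 a -28.3208737776144
wrist [(25.0, 747), (-45.9, 531)] top [(25.9, 84), (-46.7, 68)]
[ 0.3139 -0.0499 -0.7186  0.3343  0.2507  2.8492]
[-0.0011 -0.0036 -0.5763] [-0.3809 -1.9464  0.2136] [1.983  0.0933 0.1961]
[(0.56, [111.4, 213.6])]
```

Request:
step_arm:
  deltas:
    - [0,0,0,0,0,-0.045]
    - [0,0,0,0,0,-0.045]
    - [0,0,0,0,0,-0.045]
    - [0,0,0,0,0,-0.045]
    - [0,0,0,0,0,-0.045]
    - [0,0,0,0,0,-0.045]
    - [0,0,0,0,0,-0.045]

```text
time: 9.75
eef_pos: [0.4201, 0.1753, 0.3673]
orientation: [0.638, 0.709, 0.299, 0.022]
contact_force: [0.9, 0.6, 0.0]
width: 0.0002
grasp_force: 0.0
```

Request:
step_arm:
  deltas:
    - [0,0,0,0,0,-0.045]
    - [0,0,0,0,0,-0.045]
    - [0,0,0,0,0,-0.045]
    - [0,0,0,0,0,-0.045]
    - [0,0,0,0,0,-0.045]
    - [0,0,0,0,0,-0.045]
    - [0,0,0,0,0,-0.045]
    - [0,0,0,0,0,0]

```text
time: 10.55
eef_pos: [0.4201, 0.1752, 0.3674]
orientation: [0.228, 0.926, 0.253, 0.161]
contact_force: [0.4, 0.7, -0.4]
width: -0.0
grasp_force: 0.0
```

Run:
```python
from h import *
w=np.load('w3.npy'); print(cur()[2]['q'],local(w))
P,Q=pose(w,25.5,.075,.025,-.07,ang=112)
print(rows(P,Q,6))
a=np.radians(61.5); print(proj('top',[pt(w,.142*np.cos(a),.142*np.sin(a),0)]))
```

```text
[ 0.315  -0.0443 -0.7214  0.3324  0.2508  0.8703] {'u': np.float64(0.06516619562355856), 'l': np.float64(-0.03579344911901832), 'n': np.float64(0.07668572089655218), 'ang': np.float64(109.6101752650515), 'tilt': np.float64(0.7150329798921656)}
[[ 0.301  0.077  0.026  0.    -0.001 -0.002]
 [ 0.3    0.079  0.025  0.    -0.001 -0.002]
 [ 0.3    0.081  0.025  0.    -0.001 -0.002]
 [ 0.299  0.083  0.024  0.    -0.001 -0.002]
 [ 0.299  0.085  0.024  0.    -0.001 -0.002]
 [ 0.298  0.087  0.023  0.    -0.001 -0.002]]
[[113.8483 214.5082]]
```

The clip was detected at the predicted pixel, so j ≈ 61.5° is confirmed. Moving to the left of spoke B.

Request:
step_arm:
  deltas:
    - [0.3,0.08,0.025,0,-0.001,-0.002]
    - [0.3,0.08,0.025,0,-0.001,-0.002]
    - [0.3,0.08,0.025,0,-0.001,-0.002]
    - [0.3,0.083,0.024,0,-0.001,-0.002]
    - [0.3,0.085,0.024,0,-0.001,-0.002]
    - [0.3,0.087,0.023,0,-0.001,-0.002]
    - [0,0,0,0,0,0]

```text
time: 11.25
eef_pos: [0.3538, 0.2424, 0.357]
orientation: [0.213, 0.929, 0.248, 0.174]
contact_force: [0.5, -0.8, -0.7]
width: 0.0002
grasp_force: 0.0
```

```bash
python3 st.py
python3 - <<'E'
from h import *
w=np.load('w3.npy'); print(cur()[2]['q'])
P,Q=pose(w,25.5,.075,.025,.018,ang=112); print(rows(P,Q,7)[[0,-1]])
E
```

```text
11.3 [-0.1666 -0.1641  0.5   ] {'u': 0.058, 'l': 0.0548, 'n': 0.0703, 'ang': 111.7555, 'tilt': 0.4097} r 0.07980202475036452 a 43.35484126408992
wrist [(24.9, 625)] top [(-46.7, 77), (25.9, 85)]
[ 0.5649 -0.0984 -0.8096  0.2494  0.0967  1.0465]
[[ 0.002 -0.003  0.253  0.     0.    -0.   ]
 [ 0.    -0.002  0.253  0.     0.    -0.   ]]
```

Request:
step_arm:
  deltas:
    - [0,0,0.253,0,0,0]
    - [0,0,0.253,0,0,0]
    - [0,0,0.253,0,0,0]
    - [0,0,0.253,0,0,0]
    - [0,0,0.253,0,0,0]
    - [0,0,0.253,0,0,0]
    - [0,0,0.253,0,0,0]
    - [0,0,0,0,0,0]

```text
time: 12.15
eef_pos: [0.394, 0.2756, 0.2847]
orientation: [0.214, 0.929, 0.248, 0.174]
contact_force: [0.4, -1.0, -0.1]
width: -0.0002
grasp_force: 0.0
```

```bash
python3 st.py
```

```text
12.2 [-0.9786 -0.3309 -0.0621] {'u': 0.0587, 'l': 0.0527, 'n': -0.0183, 'ang': 111.6915, 'tilt': 0.4599} r 0.07888256215468956 a 41.87211431000953
wrist [(21.0, 36)] top [(-46.7, 78), (25.9, 84)]
```

Request:
step_arm:
  deltas:
    - [-0.0785,0.0288,0,0,0,0.0167]
    - [-0.0785,0.0288,0,0,0,0.0167]
    - [-0.0785,0.0288,0,0,0,0.0167]
    - [-0.0785,0.0288,0,0,0,0.0167]
    - [-0.0785,0.0288,0,0,0,0.0167]
    - [-0.0785,0.0288,0,0,0,0.0167]
    - [-0.0785,0.0288,0,0,0,0.0167]
    - [-0.0785,0.0288,0,0,0,0.0167]

```text
time: 13.05
eef_pos: [0.4221, 0.264, 0.2963]
orientation: [0.403, 0.864, 0.279, 0.118]
contact_force: [-2.5, 0.3, -0.7]
width: -0.0001
grasp_force: 0.8
```

```bash
python3 st.py
```

```text
13.1 [-0.6421 -0.5786 -0.3349] {'u': 0.0767, 'l': 0.0246, 'n': -0.0168, 'ang': 87.4983, 'tilt': 0.5125} r 0.0805844049357808 a 17.747734023480984
wrist [(8.9, 46)] top [(5.9, 85), (-65.8, 56)]
```

Request:
step_arm:
  deltas:
    - [-0.0785,0.0288,0,0,0,0.0167]
    - [-0.0785,0.0288,0,0,0,0.0167]
    - [-0.0785,0.0288,0,0,0,0.0167]
    - [-0.0785,0.0288,0,0,0,0.0167]
    - [-0.0785,0.0288,0,0,0,0.0167]
    - [-0.0785,0.0288,0,0,0,0.0167]
    - [-0.0785,0.0288,0,0,0,0.0167]
    - [-0.0785,0.0288,0,0,0,0.0167]
    - [-0.0785,0.0288,0,0,0,0.0167]
    - [-0.0785,0.0288,0,0,0,0.0167]

```text
time: 14.15
eef_pos: [0.4519, 0.2357, 0.2984]
orientation: [0.612, 0.73, 0.301, 0.042]
contact_force: [-1.8, 1.1, -0.9]
width: 0.0004
grasp_force: 0.8
```

```bash
python3 st.py
python3 - <<'E'
from h import *
w=np.load('w3.npy'); print(cur()[2]['q'])
im,dp=eyes.get_image('top'); c,U,Y,N=frame(w)
for t in('pointer','clip_tip'):
    for q in eyes.tip_of('top',t)[:2]:
        v=at_plane('top',q['at'],c,N)-c; print(t,q['p'],q['at'],np.hypot(v@U,v@Y),np.degrees(np.arctan2(v@Y,v@U)))
cv2.imwrite('pics/t3.png',cv2.resize(im[110:230,90:250],(800,600),interpolation=cv2.INTER_CUBIC))
E
```

```text
14.2 [-0.5295  0.0979  0.5157] {'u': 0.0798, 'l': -0.0165, 'n': -0.0167, 'ang': 57.5302, 'tilt': 0.5171} r 0.0814546912320873 a -11.657335465113974
wrist [(49.1, 2667), (-20.3, 43)] top [(49.3, 69)]
[ 0.4304  0.1253 -0.7677  0.0812  0.1726  1.8777]
pointer 0.74 [130.6, 159.1] 0.1433887929086657 -1.4131010960018042
clip_tip 0.88 [121.2, 166.3] 0.1480159017921938 9.638157311358345
```

View pics/t3.png

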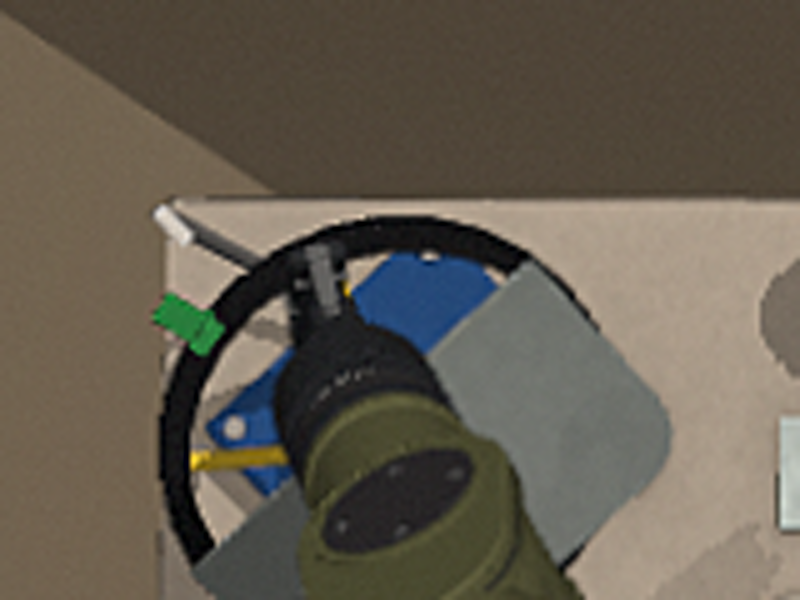

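The green clip is visible at view (190,325), about 10–13° counter-clockwise of the white pointer (175,222). I'll push 8° more and measure again.

Request:
step_arm:
  deltas:
    - [-0.0785,0.0288,0,0,0,0.0167]
    - [-0.0785,0.0288,0,0,0,0.0167]
    - [-0.0523,0.0192,0,0,0,0.0111]
    - [0,0,0,0,0,0]

```text
time: 14.8
eef_pos: [0.4581, 0.2262, 0.2969]
orientation: [0.661, 0.686, 0.304, 0.022]
contact_force: [-0.6, 0.5, 1.2]
width: 0.0
grasp_force: 0.4
```

```bash
cat > cl.py <<'E'
from h import *
w=np.load('w3.npy'); c,U,Y,N=frame(w)
def cen(n,im,lo,hi,near,rad):
    h=cv2.cvtColor(im,cv2.COLOR_BGR2HSV); m=cv2.inRange(h,np.array(lo),np.array(hi))>0
    v,u=np.nonzero(m); k=np.hypot(u-near[0],v-near[1])<rad; return (u[k].mean(),v[k].mean(),k.sum()) if k.any() else None
for n in('top','wrist'):
    im,dp=eyes.get_image(n)
    for t in('pointer','clip_tip'):
        for q in eyes.tip_of(n,t)[:1]:
            v=at_plane(n,q['at'],c,N)-c; print(n,t,q['p'],q['at'],np.hypot(v@U,v@Y),np.degrees(np.arctan2(v@Y,v@U)))
    e=proj(n,pt(w,.155,0,0))[0]
    for nm,lo,hi in(('green',[40,100,40],[85,255,255]),('white',[0,0,165],[179,45,255])):
        g=cen(n,im,lo,hi,e,22 if n=='top' and nm=='green' else 12 if n=='top' else 90 if nm=='green' else 40)
        if g: v=at_plane(n,g[:2],c,N)-c; print(n,nm,g,np.hypot(v@U,v@Y),np.degrees(np.arctan2(v@Y,v@U)))
    cv2.imwrite(f'now_{n}.png',im)
E
python3 st.py; python3 cl.py
```

```text
14.85 [-0.965   0.3178  1.0119] {'u': 0.0774, 'l': -0.0271, 'n': -0.0169, 'ang': 49.7374, 'tilt': 0.5501} r 0.08201809198358474 a -19.26645953379428
wrist [(41.6, 2658), (-27.9, 37)] top [(41.6, 85)]
top pointer 0.79 [130.2, 161.3] 0.13997058697645273 0.3739915241757486
top clip_tip 0.66 [126.6, 162.9] 0.1434160958525118 3.909851949544414
top green (np.float64(131.79591836734693), np.float64(169.21428571428572), np.int64(98)) 0.12315196113841521 5.533493491322272
top white (np.float64(124.24137931034483), np.float64(154.86206896551724), np.int64(29)) 0.16169104876015183 0.008664760790364497
wrist pointer 0.59 [323.0, 137.0] 0.1419659479936446 0.18970183656688608
wrist clip_tip 0.86 [304.9, 117.6] 0.14135878193292145 5.2126998228569885
wrist green (np.float64(285.22211253701875), np.float64(137.82922013820337), np.int64(2026)) 0.12884627509156532 5.13191656346928
wrist white (np.float64(354.2589605734767), np.float64(112.09677419354838), np.int64(1116)) 0.15928300225811648 0.11198657455064603
```

Request:
step_arm:
  deltas:
    - [-0.0785,0.0288,0,0,0,0.0167]
    - [-0.0576,0.0211,0,0,0,0.0122]
    - [0,0,0,0,0,0]
    - [0,0,0,0,0,0]

```text
time: 15.6
eef_pos: [0.4608, 0.2197, 0.2951]
orientation: [0.691, 0.655, 0.304, 0.008]
contact_force: [0.2, 0.4, -0.1]
width: -0.0004
grasp_force: 0.2
```

```bash
python3 st.py; python3 cl.py
```

```text
15.65 [ 0.4238  0.3242 -0.4366] {'u': 0.0743, 'l': -0.0336, 'n': -0.017, 'ang': 44.5172, 'tilt': 0.5042} r 0.0815509155344769 a -24.35918400370176
wrist [(36.4, 2669), (-33.1, 40)] top [(36.4, 80)]
top pointer 0.91 [133.0, 160.0] 0.13778317407116575 -2.5323675953201836
top clip_tip 0.9 [128.2, 157.4] 0.15050082988740898 -0.8982151958195307
top green (np.float64(135.08080808080808), np.float64(165.8989898989899), np.int64(99)) 0.12316486092920176 0.23527807572755333
top white (np.float64(124.23333333333333), np.float64(154.93333333333334), np.int64(30)) 0.1615752832163306 0.05640675259043849
wrist pointer 0.67 [304.5, 120.3] 0.14028580853566466 -0.20697834643146854
wrist clip_tip 0.83 [306.2, 116.4] 0.14199033757859456 0.08072085506920813
wrist green (np.float64(284.7258064516129), np.float64(137.60768500948765), np.int64(2108)) 0.12861626155694147 0.1287285546533307
wrist white (np.float64(336.24294813466787), np.float64(87.45222929936305), np.int64(1099)) 0.15955850083036957 -0.052130609149270354
```

The clip is aligned to about 0.2°. Backing off and retracting.

Request:
step_arm:
  deltas:
    - [0.06,0,0,0,0,0]
    - [0.06,0,0,0,0,0]
    - [0,0,-0.25,0,0,0]
    - [0,0,-0.4,0,0,0]
    - [0,0,-0.5,0,0,0]
    - [0,0,-0.5,0,0,0]
    - [0,0,-0.5,0,0,0]
    - [0,0,-0.5,0,0,0]
    - [0,0,0,0,0,0]
    - [0,0,0,0,0,0]

```text
time: 17.0
eef_pos: [0.4035, 0.174, 0.4059]
orientation: [0.692, 0.655, 0.304, 0.008]
contact_force: [0.5, -0.1, 0.3]
width: 0.0
grasp_force: 0.0
```

```bash
python3 st.py; python3 cl.py; python3 -c "
import cv2;i=cv2.imread('now_wrist.png');cv2.imwrite('pics/end.png',cv2.resize(i,(800,600)))"
```

```text
17.05 [ 0.6555  0.0597 -0.2078] {'u': 0.0774, 'l': -0.0285, 'n': 0.115, 'ang': 44.4786, 'tilt': 0.4831} r 0.08252011937271586 a -20.21284603401607
wrist [(37.2, 635), (-36.1, 539)] top [(36.4, 87), (-36.1, 69)]
top pointer 0.6 [132.0, 158.7] 0.14188327586763502 -2.6681350031059123
top clip_tip 0.82 [129.6, 157.0] 0.1489729402116765 -2.0846168362573803
top green (np.float64(135.03061224489795), np.float64(165.85714285714286), np.int64(98)) 0.12332865414991839 0.2412737341294023
top white (np.float64(124.24137931034483), np.float64(154.86206896551724), np.int64(29)) 0.16169104876015183 0.008664760790364497
wrist pointer 0.87 [281.2, 120.2] 0.14153780165361843 -0.3110071282076367
wrist clip_tip 0.71 [283.7, 119.5] 0.14385066929399665 -0.823899286926365
wrist green (np.float64(268.3724884080371), np.float64(132.0278207109737), np.int64(647)) 0.12572299187475103 -0.0010677290113198107
wrist white (np.float64(297.9674796747967), np.float64(102.38617886178862), np.int64(246)) 0.16353379426376408 -0.15117220745148396
```

View pics/end.png

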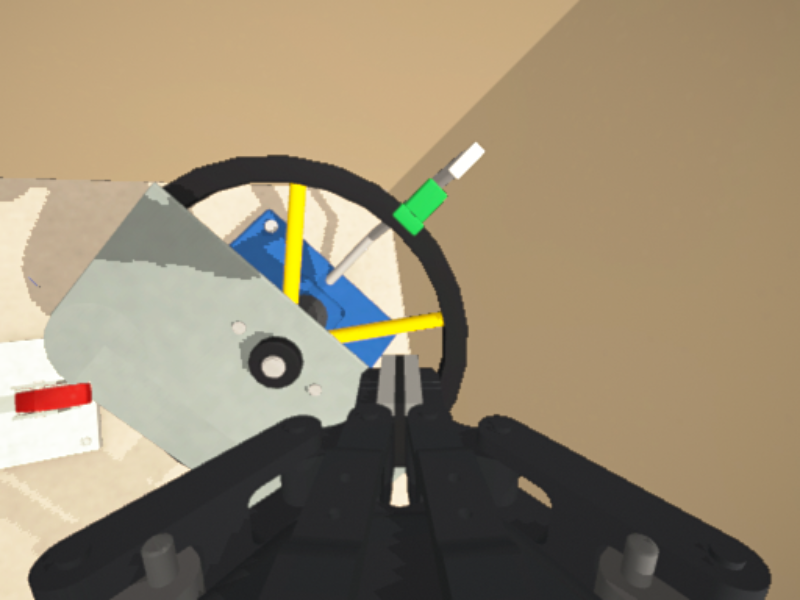

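The green clip (420,205) is in line with the white pointer (465,160), and the fingers are clear of the reel. Handing in.

```bash
python3 -c "
from workcell import ctrl
print(ctrl.finish_job())"
```

```text
the job is handed in; nothing more can be done
None
```

I turned the reel to its threading position with pushes on two spokes. My last measurement put the green clip within about 1° of the white pointer, with the fingers clear of the reel, and I handed the job in at about 17 s; no verdict came back.

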